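Slide the heavy bench transformer home into its bay

ROBOT

A 6-joint arm with a two-finger parallel gripper is mounted at the origin on the work surface. World frame = base frame: x ahead of the robot, y to its left, z up, the work surface at z = 0. Lengths are in mm, angles in rad, forces in N, time in s.
With the tool pointing down it reaches from about 400 to 825 mm from the base axis. Payload 7 kg.
Tool frame: the origin (TCP) lies at the very end of the fingers, on their centre line; the grasp point (between the pads) lies 19 mm behind it; z points along the fingers, y is the line along which they close (so a half turn about z gives the same grasp; the last joint's range is limited). The gripper opens to 88 mm and grips with 3 to 60 N. Pads are 19 mm wide; open, the fingers measure 130 mm over their backs; the gripper's body (78 mm by 193 mm) begins 47 mm behind the grasp point.
Start: joints at [-0.815, 0.359, 0.012, 0, -1.224, -0.288], TCP at [304.345, -602.469, 226.561] pointing down, gripper open.
Joint ranges: [-3.07, 3.07], [-1.43, 2.12], [-1.02, 1.25], [-3.03, 1.67], [-3.05, -0], [-3.03, 3.03]. Speed limits (rad/s): [2.39, 2.39, 3.01, 3.14, 3.14, 3.14].

INTERFACE

Orientations are given as a unit quaternion [x, y, z, w].
In Python, from plant import bot gives the robot as it stands. Calls block until the motion is done:
- bot.move_ptp(position, orientation): joint-space move of the TCP to a pose.
- bot.line_to(position, velocity=150, ori=None): straight line of the TCP; ori=None keeps the orientation; velocity is the mean speed in mm/s.
- bot.move_joints(angles): joint-space move.
- bot.move_gripper(opening, force=None): finger opening in mm; force is the grip in N (None keeps the last); returns when the fingers have stopped.
- bot.pause(seconds).
- bot.solve_ik(position, orientation): joint angles nearest the present ones, or None.
- bot.read_state(): the state.
- bot.camera(name): name is "scene" or "side" or "wrist"; returns the picture (400x640x3 uint8, red, green, blue); there is no depth.
- bot.get_calibration(name): a dict with "fx", "fy", "cx", "cy" (pixels), "view" (4x4, takes a point from world to camera coordinates); the wrist camera has in their place "T_tool_cam" (4x4, takes a point from camera to tool coordinates, whose origin is the TCP and whose axes are the flange's). Camera axes: x right, y up, looking along -z (the intrinsics and any distortion apply to the point x, -y, -z); pixel columns grow to the right and rows downward; lengths in mm; the calibration is good to about 2 mm. A picture is of the moment at which its call begins: read the wrist's pose just before it. get_calibration takes no time and is no camera call.
A pose or a line that the arm cannot do raises bot.Unreachable and nothing moves.
- bot.close_job(): hands the job in; it is judged then, once.
The state is a dict: "t": time; "joint_pos": joint angles; "qvel": joint speeds; "tau": joint torques, N m; "tcp_pos": TCP position; "eef_rot": TCP orientation; "contact_force": force on the tool from outside, world axes, zero at the start; "moment": the same for the moment, N m; "width": finger opening in mm; "finger_force": force on a finger pad.
Only numpy, scipy, OpenCV 4.12 (cv2) and the standard library are available. Lean on these libraries where they do the work, as an engineer would, in place of code of your own. Each camera call takes 0.05 s, during which the arm holds its last target. There are 200 camera calls.

TASK

Push the tall, heavy transformer across the bench into its parking bay, until it stands between the two side rails with its back flush against the stop. Push it low, near its base, with the fingers, so that it slides along upright and never rocks or tips; do not lift it or touch its carrying handle. Leave the other things on the bench where they are, and finish with the robot clear.

Things in the scene. Friction and masses are not known exactly. Their poses are not given: they have to be found in the camera images.
- transformer: Loose upright grey steel case on a black base band, 90 mm deep (its x), 140 wide (y), 165 tall, black strap handle on top. Faces flat and vertical. The face with two round outlets is the front (its -x, towards the robot), the slotted face its back. 1.5 to 2.4 kg; slides at roughly 8 to 17 N. Origin: centre of its underside, z up.
- push_point (a point): Middle of the transformer's front face, 30 mm above the bench. Pushed 20 to 40 mm up the case slides; pushed higher than about 60 mm it may rock and tip. The case rises straight above this point, so a gripper body that juts out past the fingers could hit it high up: let the fingers lead. Axes as the transformer's.
- handle: The strap handle on the transformer's top, fixed to it: a black bar 12 mm thick along the transformer's y, 90 mm long, rising 34 mm above the case (top at 199 mm above the bench). Origin: centre of the case's top face (165 mm up). Not to be touched.
- bay: Parking bay screwed to the bench: a low U of aluminium, open towards the robot. Origin: on the bench at the middle of the foot of the stop's inner face; x points from the mouth to the stop (away from the robot), y to the left along the stop, z up. Stop 40 mm high. Home, the transformer's origin is at x = -45 mm (half its depth), y near 0, both x axes parallel.
- bay_mouth (a point): Middle of the bay's mouth on the bench, 79 mm before the stop (bay x = -79 mm). Two side rails 22 mm high run 55 mm out from the stop, inner faces 172 mm apart (bay y = +86 and -86 mm), then flare outward up to this mouth, about 198 mm wide inside. The home transformer stands 35 mm out of the straight rails. Axes as the bay's.
- spray_can: Bystander: upright spray can, 52 mm across, 150 mm tall, beside the bay. Origin: centre of its underside.
- screw_jar: Bystander: small closed jar, 48 mm across, 60 mm tall, beside the bay. Origin: centre of its underside.
- tape_roll: Bystander: flat roll of white tape, 72 mm across, 20 mm high, lying on the bench. Origin: centre of its underside.
- screwdriver: Bystander: screwdriver 150 mm long lying on the bench along its x. Origin: under its middle.
Not all that is in view belongs to the job. Leave any black or red look-alike of the bay alone. Of the things that look like the transformer, the larger one is meant.

How it is judged:
By the outcome, as a careful person would: the job done as asked, in the order asked, and still so for the second after the job is handed in, with the robot touching nothing.
It also fails if it takes over 42 s, if anything falls off the work surface, if the arm or the gripper's body presses on something with over 40 N, if the wrist force passes 120 N, or if a joint passes its speed limit or range.

## Working session

There is one attempt and no reset: what is moved stays moved. The work goes in short steps, each a Python script; the robot and the scene stay as the last script left them, time stands still between calls to the robot, and variables do not carry over. Pictures are saved under pics/ and viewed, at most 10 in all, crops included, and the job is handed in when it is done.

```bash
ls; mkdir -p pics
python3 - <<'E'
from plant import bot
import cv2, numpy as np
for n in ("scene","side"):
    im=bot.camera(n); cv2.imwrite(f"pics/{n}0.png",im[:,:,::-1])
    c=bot.get_calibration(n); print(n,{k:(np.round(v,3).tolist()) for k,v in c.items()})
c=bot.get_calibration("wrist");print({k:(np.round(v,3).tolist()) for k,v in c.items()})
s=bot.read_state();print(s["t"],s["tcp_pos"],s["eef_rot"],s["width"])
E
```

```text
pics
scene {'fx': 480.168, 'fy': 480.168, 'cx': 313.598, 'cy': 198.359, 'view': [[0.778, 0.629, -0.004, -367.834], [-0.524, 0.652, 0.548, 290.629], [0.347, -0.424, 0.837, -1724.617], [0.0, 0.0, 0.0, 1.0]]}
side {'fx': 519.09, 'fy': 519.09, 'cx': 329.189, 'cy': 199.13, 'view': [[0.036, -0.999, 0.001, -107.862], [0.698, 0.025, 0.715, -492.304], [-0.715, -0.025, 0.699, -1492.152], [0.0, 0.0, 0.0, 1.0]]}
{'fx': 281.009, 'fy': 281.009, 'cx': 316.191, 'cy': 204.697, 'T_tool_cam': [[0.001, 0.965, 0.261, 70.231], [1.0, -0.001, -0.001, 0.462], [-0.0, 0.261, -0.965, -157.365], [0.0, 0.0, 0.0, 1.0]]}
0.1 [ 304.14316621 -602.09172138  225.72688898] [-2.31723650e-01  9.72781363e-01  7.14074084e-04 -2.46248801e-04] 87.51661592337345
```

View pics/scene0.png

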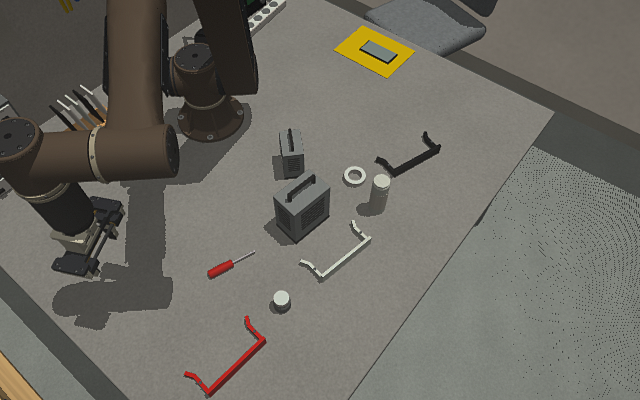

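View pics/side0.png

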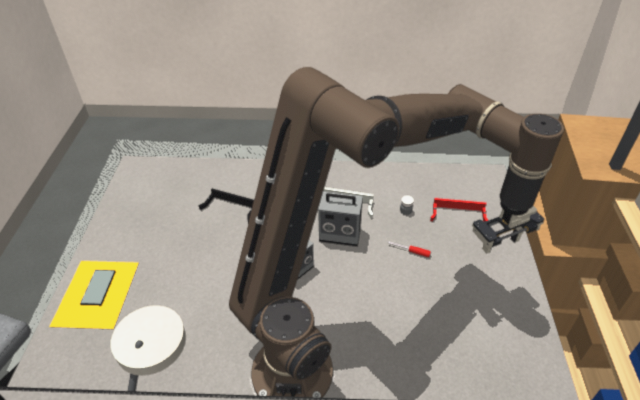

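The scene picture shows two grey cases, a small one at (291,152) and a larger one at (302,208). There are three bays: aluminium at (340,252), red at (228,360) and black at (412,157). The large case and the aluminium bay are the ones to use. I'll check them in an enlarged crop.

Run:
```python
import cv2
im=cv2.imread("pics/scene0.png")
cv2.imwrite("pics/c1.png",cv2.resize(im[160:290,255:400],None,fx=4.6,fy=4.6,interpolation=cv2.INTER_CUBIC))
im=cv2.imread("pics/side0.png")
cv2.imwrite("pics/c2.png",cv2.resize(im[170:290,290:440],None,fx=5,fy=5,interpolation=cv2.INTER_CUBIC))
```

```text
(no output)
```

View pics/c1.png

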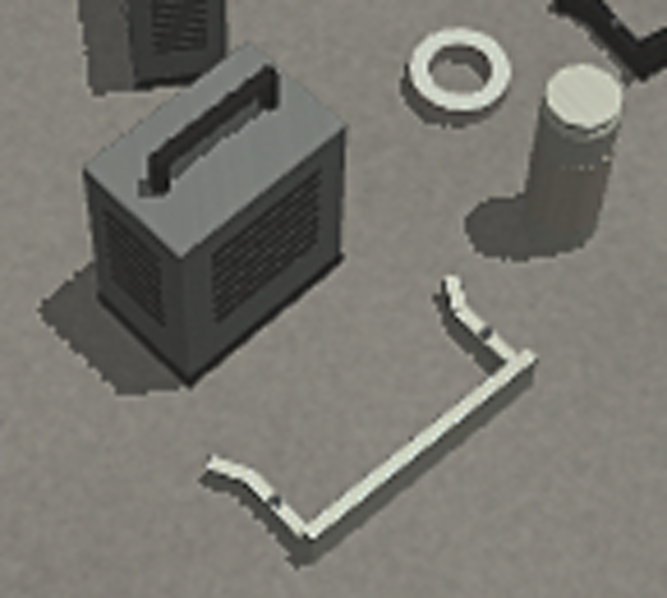

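View pics/c2.png

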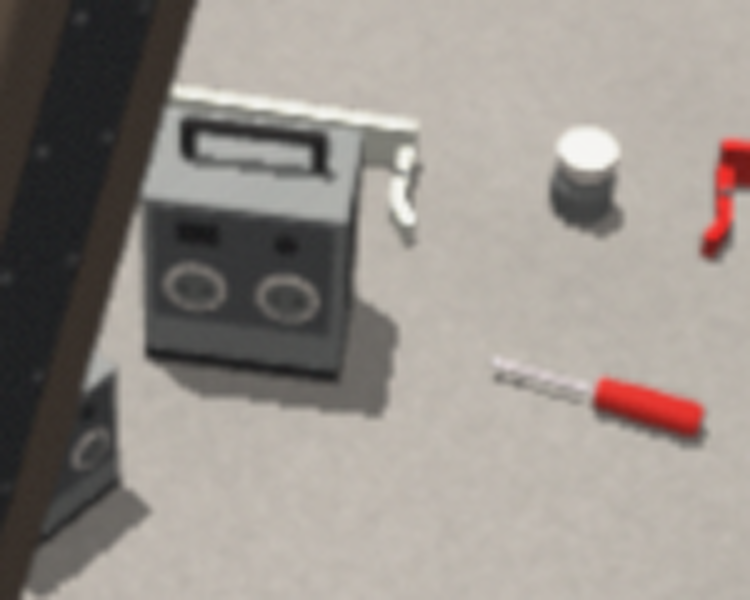

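```bash
cat > h.py <<'E'
import numpy as np
from plant import bot
def ray(name,u,v,z):
    c=bot.get_calibration(name); V=np.array(c["view"])
    d=np.array([(u-c["cx"])/c["fx"],-(v-c["cy"])/c["fy"],-1]); R=V[:3,:3]
    o=-R.T@V[:3,3]; d=R.T@d; return (o+d*(z-o[2])/d[2])[:2]
def A(u,v,z): return ray("scene",255+(u+.5)/4.6-.5,160+(v+.5)/4.6-.5,z)
def B(u,v,z): return ray("side",290+(u+.5)/5-.5,170+(v+.5)/5-.5,z)
def fit(loc,w):  # rigid 2D fit local->world: x,y,theta
    loc=np.array(loc,float);w=np.array(w);a=loc-loc.mean(0);b=w-w.mean(0)
    th=np.arctan2((a[:,0]*b[:,1]-a[:,1]*b[:,0]).sum(),(a*b).sum())
    R=np.array([[np.cos(th),-np.sin(th)],[np.sin(th),np.cos(th)]])
    t=w.mean(0)-R@loc.mean(0); return t,th,w-(loc@R.T+t)
E
python3 - <<'E'
from h import *
np.set_printoptions(precision=1,suppress=True)
loc=[(45,-70),(-45,-70),(45,70),(-45,70),(45,-70),(-45,-70),(45,70)]
w=[A(182,257,165),A(85,170,165),A(345,127,165),A(250,43,165),A(189,384,0),A(100,302,0),A(343,261,0)]
t,th,r=fit(loc,w);print("tr",t,th);print(r)
print("side front bottom",B(147,357,0),B(337,378,0))
for n,p in dict(so_near=A(312,538,40),so_far=A(535,360,40),si_near=A(303,527,40),si_far=A(520,352,40),mouthR=A(210,462,22),mouthL=A(450,282,22)).items():print(n,p)
print("side stop R end top",B(418,122,40), "mouthR",B(410,235,0))
print("decoy bottom",A(137,85,0),A(225,75,0),"side",B(120,485,0),B(35,540,0))
print("driver tip",B(495,365,5),"handle end",B(700,425,15),"jar",ray("scene",281,299,50),"can",A(585,95,150))
E
```

```text
tr [ 532.1 -125.8] -0.13340596096207022
[[-0.1  1.5]
 [ 3.5 -0.3]
 [-1.  -3.3]
 [ 2.1 -2.1]
 [-3.2  2.6]
 [-0.3  0.6]
 [-1.1  1.1]]
side front bottom [494.  -54.1] [ 479.3 -188.9]
so_near [ 705.  -247.6]
so_far [739.7 -62.3]
si_near [ 696.3 -245.4]
si_far [728.9 -63.6]
mouthR [ 618.2 -241. ]
mouthL [657.8 -40.5]
side stop R end top [ 700.9 -249.1] mouthR [ 620.9 -243.5]
decoy bottom [380.3 -37.9] [423.6   8.3] side [378.6 -41.5] [330.3  12.5]
driver tip [ 491.1 -300.2] handle end [ 433.1 -437.1] jar [ 661.3 -372.5] can [681.4  56.3]
```

The large case shows its outlets on the robot side and measures at (532,-126), yaw about -0.12. The aluminium bay's stop is at about (714,-155), yaw about -0.185. Both mouths are consistent with the given sizes. I'll tilt the tool 35° so the fingers lead, hover behind and to the right of the case, and look again at the case and its small look-alike.

```bash
cat >> h.py <<'E'
from scipy.spatial.transform import Rotation as Ro
def ori(th,a=np.radians(35)):
    f=np.array([np.cos(th),np.sin(th),0]);u=np.array([0,0,1.])
    z=np.sin(a)*f-np.cos(a)*u; x=-(np.cos(a)*f+np.sin(a)*u)
    return Ro.from_matrix(np.column_stack([x,np.cross(z,x),z])).as_quat()
E
python3 - <<'E'
from h import *
import cv2
q=ori(-.185)
for p in ([430,-230,150],[440,-120,22],[620,-140,22]):print(np.round(bot.solve_ik(p,q),2))
bot.move_ptp([430,-230,150],q)
s=bot.read_state();print(s["t"],s["tcp_pos"],s["joint_pos"])
sc=bot.camera("scene");si=bot.camera("side")
z=lambda im,a,b,c,d,k:cv2.resize(im[a:b,c:d,::-1],None,fx=k,fy=k,interpolation=cv2.INTER_CUBIC)
cv2.imwrite("pics/c3.png",z(sc,115,260,230,390,4)) ; cv2.imwrite("pics/c4.png",z(si,170,320,250,410,4))
E
```

```text
Traceback (most recent call last):
TypeError: unsupported operand type(s) for *: 'NoneType' and 'float'
```

Run:
```python
from h import *
def o2(th,a,flip):
    R=Ro.from_quat(ori(th,np.radians(a)))
    return (R*Ro.from_euler('z',np.pi*flip)).as_quat()
for flip in (0,1):
  for a in (0,20,27,35,45):
    r=[]
    for p in ([430,-230,150],[430,-400,150],[440,-125,120],[440,-120,22],[470,-120,22],[530,-130,22],[620,-140,22]):
        j=bot.solve_ik(p,o2(-.185,a,flip)); r.append("-" if j is None else str(np.round(j,2).tolist()))
    print(flip,a,r)
```

```text
0 0 ['[-0.09, 0.12, -0.5, 0.0, -0.95, -1.67]', '[-0.42, 0.28, -0.29, 0.0, -1.0, -1.34]', '[0.16, 0.1, -0.6, 0.0, -0.87, -1.91]', '[0.17, 0.25, -0.71, -0.0, -0.6, -1.92]', '[0.16, 0.29, -0.65, -0.0, -0.63, -1.91]', '[0.12, 0.37, -0.52, 0.0, -0.68, -1.87]', '[0.08, 0.49, -0.31, 0.0, -0.78, -1.84]']
0 20 ['[-0.05, -0.08, -0.8, 0.1, -0.5, -1.78]', '[-0.49, 0.14, -0.47, -0.17, -0.64, -1.14]', '-', '-', '-', '-', '-']
0 27 ['[-0.04, -0.13, -0.95, 0.22, -0.3, -1.91]', '[-0.54, 0.11, -0.5, -0.31, -0.54, -0.99]', '-', '-', '-', '-', '-']
0 35 ['-', '[-0.63, 0.09, -0.49, -0.55, -0.49, -0.7]', '-', '-', '-', '-', '-']
0 45 ['-', '[-0.84, 0.11, -0.45, -0.96, -0.55, -0.19]', '-', '[-0.86, 0.24, -0.93, -2.05, -0.53, 1.06]', '[-0.79, 0.26, -0.89, -2.11, -0.49, 1.05]', '[-0.67, 0.3, -0.77, -2.13, -0.4, 0.95]', '[-0.49, 0.36, -0.56, -2.04, -0.24, 0.7]']
1 0 ['[-0.09, 0.12, -0.5, 0.0, -0.95, 1.47]', '[-0.42, 0.28, -0.29, 0.0, -1.0, 1.8]', '[0.16, 0.1, -0.6, 0.0, -0.87, 1.23]', '[0.17, 0.25, -0.71, 0.0, -0.6, 1.22]', '[0.16, 0.29, -0.65, 0.0, -0.63, 1.23]', '[0.12, 0.37, -0.52, 0.0, -0.68, 1.27]', '[0.08, 0.49, -0.31, 0.0, -0.78, 1.3]']
1 20 ['[-0.05, -0.08, -0.8, 0.1, -0.5, 1.36]', '[-0.49, 0.14, -0.47, -0.17, -0.64, 2.0]', '-', '-', '-', '-', '-']
1 27 ['[-0.04, -0.13, -0.95, 0.22, -0.3, 1.23]', '[-0.54, 0.11, -0.5, -0.31, -0.54, 2.15]', '-', '-', '-', '-', '-']
1 35 ['-', '[-0.63, 0.09, -0.49, -0.55, -0.49, 2.44]', '-', '-', '-', '-', '-']
1 45 ['-', '[-0.84, 0.11, -0.45, -0.96, -0.55, 2.95]', '-', '[-0.86, 0.24, -0.93, -2.05, -0.53, -2.08]', '[-0.79, 0.26, -0.89, -2.11, -0.49, -2.09]', '[-0.67, 0.3, -0.77, -2.13, -0.4, -2.19]', '[-0.49, 0.36, -0.56, -2.04, -0.24, -2.44]']
```

Run:
```python
from h import *
P=([400,-300,150],[440,-250,120],[445,-145,100],[445,-145,22],[480,-150,22],[530,-155,22],[612,-165,22])
for a in (40,45,50,55,60):
  for flip in (0,1):
    q=(Ro.from_quat(ori(-.185,np.radians(a)))*Ro.from_euler('z',np.pi*flip)).as_quat()
    print(flip,a,[None if (j:=bot.solve_ik(p,q)) is None else np.round(j,2).tolist() for p in P])
```

```text
0 40 [[-0.45, -0.09, -0.72, -0.58, -0.31, -0.81], None, None, [-0.47, 0.15, -0.75, -1.59, -0.18, 0.25], [-0.37, 0.19, -0.69, -1.51, -0.12, 0.08], None, None]
1 40 [[-0.45, -0.09, -0.72, -0.58, -0.31, 2.33], None, None, [-0.47, 0.15, -0.75, -1.59, -0.18, -2.89], None, None, None]
0 45 [[-0.65, -0.07, -0.65, -0.91, -0.41, -0.36], [-0.42, -0.03, -0.71, -0.95, -0.2, -0.47], None, [-0.85, 0.24, -0.87, -1.96, -0.49, 0.95], [-0.77, 0.26, -0.81, -1.99, -0.44, 0.9], [-0.67, 0.3, -0.71, -2.01, -0.37, 0.82], [-0.49, 0.36, -0.53, -1.9, -0.23, 0.56]]
1 45 [[-0.65, -0.07, -0.65, -0.91, -0.41, 2.78], [-0.42, -0.03, -0.71, -0.95, -0.2, 2.67], None, [-0.85, 0.24, -0.87, -1.96, -0.49, -2.2], [-0.77, 0.26, -0.81, -1.99, -0.44, -2.24], [-0.67, 0.3, -0.71, -2.01, -0.37, -2.32], [-0.49, 0.36, -0.53, -1.9, -0.23, -2.58]]
0 50 [[-0.86, -0.04, -0.63, -1.18, -0.55, 0.03], [-0.74, 0.01, -0.67, -1.35, -0.42, 0.14], [-0.58, -0.04, -0.79, -1.63, -0.3, 0.32], [-1.09, 0.42, -0.99, -2.12, -0.78, 1.39], [-0.98, 0.4, -0.93, -2.17, -0.72, 1.31], [-0.85, 0.4, -0.85, -2.23, -0.64, 1.24], [-0.7, 0.43, -0.69, -2.27, -0.51,
[... 485 characters left out ...]
.76, 1.36]]
1 55 [[-1.05, 0.01, -0.65, -1.37, -0.69, -2.8], [-0.96, 0.07, -0.71, -1.57, -0.61, -2.62], [-0.9, 0.05, -0.89, -1.86, -0.6, -2.33], None, None, [-0.97, 0.55, -0.95, -2.32, -0.91, -1.64], [-0.79, 0.52, -0.79, -2.4, -0.76, -1.78]]
0 60 [[-1.21, 0.08, -0.68, -1.51, -0.83, 0.59], [-1.13, 0.16, -0.77, -1.71, -0.79, 0.81], [-1.13, 0.23, -0.99, -1.98, -0.87, 1.2], None, None, [-1.05, 0.75, -1.02, -2.34, -1.18, 1.73], [-0.85, 0.64, -0.86, -2.45, -0.99, 1.52]]
1 60 [[-1.21, 0.08, -0.68, -1.51, -0.83, -2.55], [-1.13, 0.16, -0.77, -1.71, -0.79, -2.33], [-1.13, 0.23, -0.99, -1.98, -0.87, -1.94], None, None, [-1.05, 0.75, -1.02, -2.34, -1.18, -1.41], [-0.85, 0.64, -0.86, -2.45, -0.99, -1.63]]
```

```bash
cat >> h.py <<'E'
Q=ori(-.185,np.radians(50))
E
python3 - <<'E'
from h import *
import cv2
bot.move_ptp([400,-300,150],Q); bot.move_gripper(44)
s=bot.read_state();print(s["t"],s["tcp_pos"],s["joint_pos"],s["contact_force"])
sc=bot.camera("scene");si=bot.camera("side")
z=lambda im,a,b,c,d,k:cv2.resize(im[a:b,c:d,::-1],None,fx=k,fy=k,interpolation=cv2.INTER_CUBIC)
cv2.imwrite("pics/c3.png",z(sc,115,260,200,390,4)) ; cv2.imwrite("pics/c4.png",z(si,170,310,240,430,4))
E
```

```text
2.2417 [ 399.98432347 -300.04405426  150.05055701] [-0.86279853 -0.03622122 -0.63187389 -1.18120742 -0.54594081  0.02964146] [-1.08371036  0.33989595 -0.65962308]
```

View pics/c3.png

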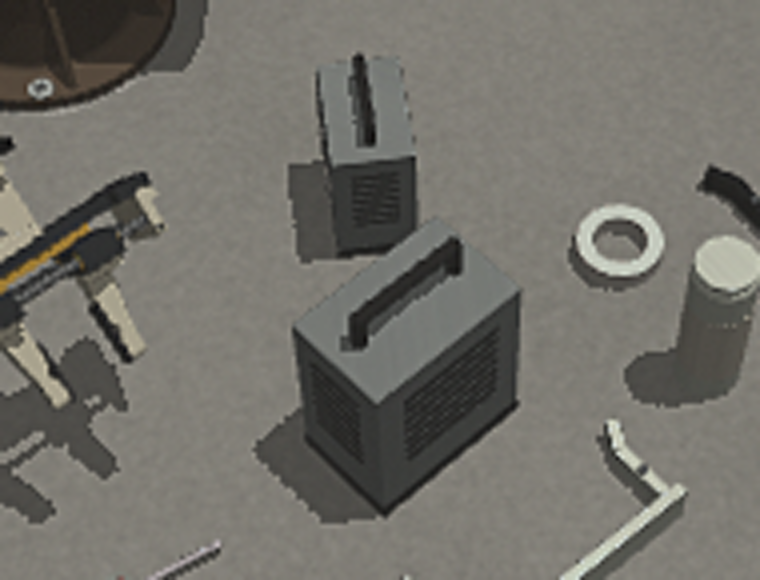

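View pics/c4.png

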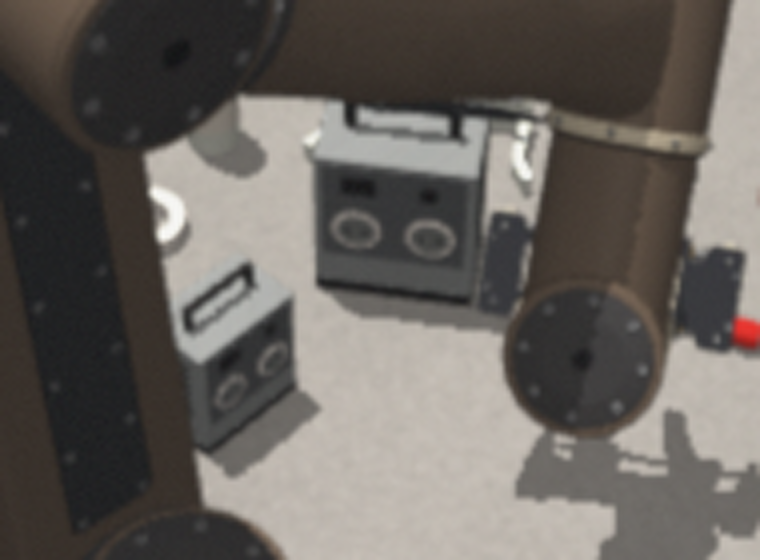

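Run:
```python
from h import *
S=lambda u,v,z:ray("side",240+(u+.5)/4-.5,170+(v+.5)/4-.5,z)
C=lambda u,v,z:ray("scene",200+(u+.5)/4-.5,115+(v+.5)/4-.5,z)
print("tr front L,R",S(318,290,0),S(479,303,0))
print("decoy",S(297,387,0),S(210,447,0),C(338,258,0),C(415,243,0))
w=[C(380,402,165),C(294,327,165),C(521,290,165),C(440,216,165),C(387,515,0),C(306,440,0),C(518,405,0),S(318,290,0),S(479,303,0)]
t,th,r=fit([(45,-70),(-45,-70),(45,70),(-45,70),(45,-70),(-45,-70),(45,70),(-45,70),(-45,-70)],w);print(t,th);print(r.round(1))
print([bot.solve_ik(p,Q) is not None for p in ([440,-215,120],[440,-215,60],[440,-215,24],[462,-148,24])])
```

```text
tr front L,R [488.73851688 -54.76862411] [ 478.80212702 -197.28158378]
decoy [379.5922872  -42.33916265] [314.35665963  26.01524978] [382.33264419 -41.5899083 ] [421.85423196   9.64891315]
[ 531.11137183 -126.1457354 ] -0.11208001341215067
[[-0.5  2.7]
 [ 2.7  1.7]
 [ 1.8 -3.4]
 [ 5.5  1.1]
 [-1.6  2.7]
 [-2.7  3.4]
 [ 0.1  1.5]
 [-5.5 -3.2]
 [ 0.2 -6.6]]
[True, True, True, True]
```

Run:
```python
from h import *
import cv2
q=ori(-.115,np.radians(50))
def st(n):
    s=bot.read_state();print(n,round(s["t"],2),s["tcp_pos"].round(1),s["contact_force"].round(1))
bot.move_gripper(50)
bot.line_to([440,-215,110],150,q); st("hover")
bot.line_to([440,-215,24],100); st("down")
bot.line_to([463,-148.3,24],80); st("standoff")
bot.line_to([486,-151.7,24],40); st("contact")
bot.line_to([521.3,-157,24],50); st("pushed")
sc=bot.camera("scene");si=bot.camera("side")
z=lambda im,a,b,c,d,k:cv2.resize(im[a:b,c:d,::-1],None,fx=k,fy=k,interpolation=cv2.INTER_CUBIC)
cv2.imwrite("pics/c5.png",np.hstack([z(sc,165,305,250,390,2.8),z(si,170,310,290,430,2.8)]))
cv2.imwrite("pics/c5.png",z(sc,130,280,210,400,4))
```

```text
hover 3.57 [ 440.  -215.3  110.1] [-0.  -0.7  0.6]
down 4.58 [ 440.  -215.5   24.4] [0.8 0.9 0.2]
standoff 5.61 [ 463.1 -148.6   24.1] [-0.2 -0.5  0.3]
contact 6.34 [ 484.9 -151.1   23.4] [-14.8  -2.9   9.1]
pushed 7.21 [ 519.2 -154.4   23.1] [-16.4   2.5  10.8]
```

View pics/c5.png

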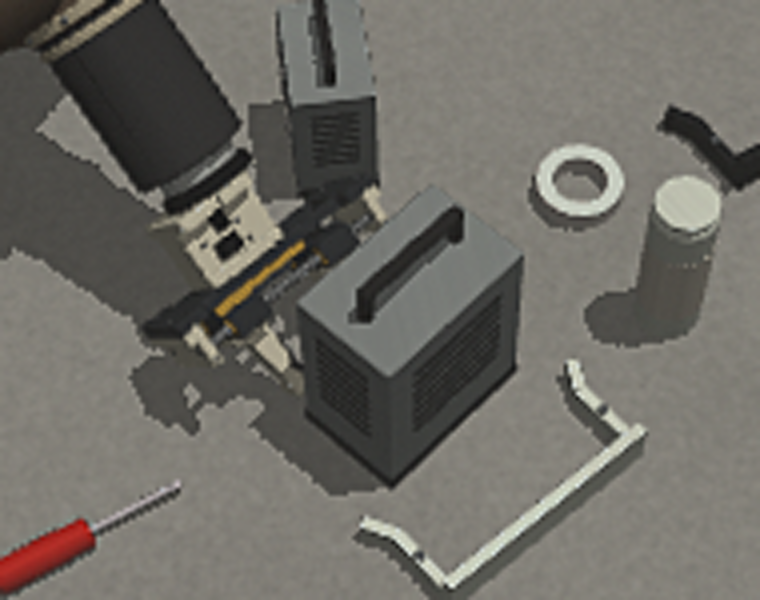

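Run:
```python
from h import *
C=lambda u,v,z:ray("scene",210+(u+.5)/4-.5,130+(v+.5)/4-.5,z)
w=[C(388,376,165),C(298,303,165),C(523,258,165),C(435,185,165),C(393,486,0),C(306,415,0),C(517,373,0)]
t,th,r=fit([(45,-70),(-45,-70),(45,70),(-45,70),(45,-70),(-45,-70),(45,70)],w);print(t,th);print(r.round(1))
e=[C(447,588,40),C(645,430,40),C(362,521,22),C(572,364,22)];print(np.round(e,1))
```

```text
[ 572.45116119 -126.51140053] -0.09108088252383367
[[-1.   2.1]
 [ 3.4 -0.1]
 [-0.7 -4.5]
 [ 1.6 -2.1]
 [-1.1  3.9]
 [-1.3  0.8]
 [-0.9 -0.2]]
[[ 702.9 -249.6]
 [ 738.1  -60.4]
 [ 617.6 -240.8]
 [ 657.6  -39.4]]
```

Run:
```python
from h import *
import cv2
def st(n):
    s=bot.read_state();print(n,round(s["t"],2),s["tcp_pos"].round(1),s["contact_force"].round(1))
bot.line_to([500,-151,24],60); st("back")
bot.move_gripper(87); 
bot.line_to([506,-133.6,24],60,Q); st("standoff")
bot.line_to([530,-137,24],40); st("a")
bot.line_to([590,-147.5,24],50); st("b")
sc=bot.camera("scene");si=bot.camera("side")
z=lambda im,a,b,c,d,k:cv2.resize(im[a:b,c:d,::-1],None,fx=k,fy=k,interpolation=cv2.INTER_CUBIC)
cv2.imwrite("pics/c6.png",z(sc,160,290,250,400,5)[:600])
```

```text
back 7.83 [ 500.1 -151.5   24. ] [0.1 0.5 0.8]
standoff 9.1 [ 505.7 -133.6   23.7] [-0.2 -0.8  0.3]
a 9.86 [ 527.9 -133.6   23.3] [-15.2   6.   10.3]
b 11.22 [ 587.3 -144.8   23. ] [-17.6   4.5  12. ]
```

View pics/c6.png

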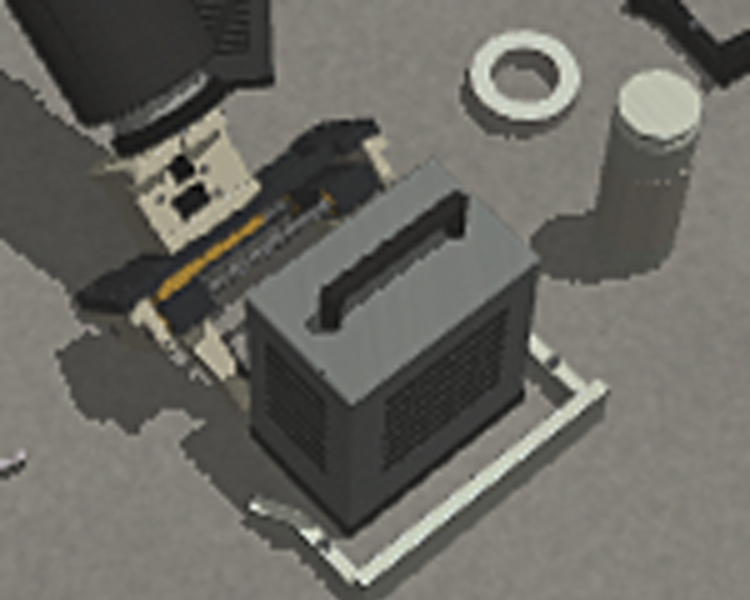

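Run:
```python
from h import *
C=lambda u,v,z:ray("scene",250+(u+.5)/5-.5,160+(v+.5)/5-.5,z)
w=[C(352,405,165),C(247,300,165),C(540,262,165),C(433,158,165),C(350,534,0),C(250,435,0),C(524,404,0)]
t,th,r=fit([(45,-70),(-45,-70),(45,70),(-45,70),(45,-70),(-45,-70),(45,70)],w);print(t,th);print(r.round(1))
tb,thb,rb=fit([(8,-93),(8,93),(-79,-99),(-79,99)],[C(360,583,40),C(607,390,40),C(252,505,22),[657.6,-40]]);print(tb,thb,rb.round(1))
d=t-tb;print("bay rel",d@[np.cos(thb),np.sin(thb)],d@[-np.sin(thb),np.cos(thb)])
```

```text
[ 638.92222634 -140.28890428] -0.18411063877521736
[[-0.3  1.3]
 [ 4.  -0.6]
 [-1.  -3. ]
 [ 0.3 -1.6]
 [-2.3  3.9]
 [-0.9  0.6]
 [ 0.3 -0.7]]
[ 714.44648796 -154.69330418] -0.1866945748677366 [[-2.5 -0.6]
 [-0.2  3.4]
 [ 0.3 -5.5]
 [ 2.4  2.8]]
bay rel -76.88551464021842 0.13589270252183638
```

Run:
```python
from h import *
import cv2
f=np.array([np.cos(-.186),np.sin(-.186),0]);p0=np.array([590,-147.5,24.])
def st(n):
    s=bot.read_state();F=s["contact_force"];print(n,round(s["t"],2),s["tcp_pos"].round(1),F.round(1));return -F@f
bot.line_to(p0+22*f,45); st("c")
for k in np.arange(23.5,44,1.5):
    bot.line_to(p0+k*f,20)
    if st(k)>38: break
st("end")
bot.line_to(p0+(k-40)*f,60); st("back")
sc=bot.camera("scene");si=bot.camera("side")
z=lambda im,a,b,c,d,s:cv2.resize(im[a:b,c:d,::-1],None,fx=s,fy=s,interpolation=cv2.INTER_CUBIC)
cv2.imwrite("pics/c7.png",z(sc,170,290,260,400,5))
```

```text
c 11.97 [ 609.5 -149.4   23. ] [-13.    3.4   6.2]
23.5 12.22 [ 610.5 -149.5   22.9] [-17.    3.1  10. ]
25.0 12.47 [ 611.8 -149.6   22.9] [-17.3   4.8  11.1]
26.5 12.72 [ 613.2 -149.9   22.8] [-18.7   3.5  11.5]
28.0 12.97 [ 614.7 -150.1   22.8] [-18.    3.9  10.7]
29.5 13.22 [ 616.2 -150.4   22.9] [-18.    3.6  11.2]
31.0 13.47 [ 617.6 -150.7   22.8] [-18.2   4.2  11.6]
32.5 13.72 [ 617.9 -150.7   22.7] [-28.9   3.5  19.5]
34.0 13.97 [ 618.  -150.5   22.4] [-37.    2.4  26.5]
35.5 14.22 [ 618.1 -150.4   21.9] [-45.9   1.9  32.4]
end 14.22 [ 618.1 -150.4   21.9] [-45.9   1.9  32.4]
back 15.03 [ 586.  -147.1   24.1] [-0.3 -0.5 -0.2]
```

View pics/c7.png

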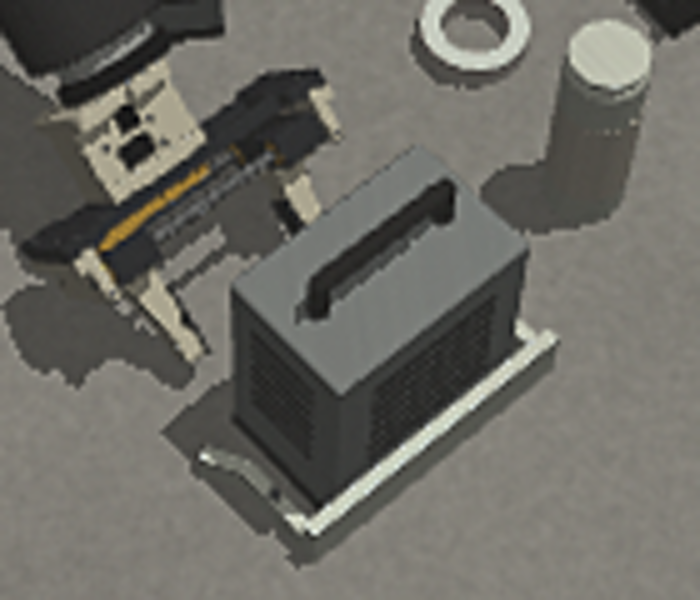

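The case stands between the rails with its back against the stop. The pushing force climbed to 46 N with no further travel, and the fingers are clear of it. I'll hand the job in.

```bash
python3 -c "
from h import *
bot.pause(0.3);print(bot.close_job())"
```

```text
the job is handed in; nothing more can be done
None
```

The transformer stands upright between the rails, flush against the stop. I pushed it low with the fingers only, nothing else in view looks moved, and I handed the job in at about 15 s with the robot clear.

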